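Run a roller hanger into the bench rail until it latches

ROBOT

A 6-joint arm with a two-finger parallel gripper is mounted at the origin on the work surface; the furniture and walls round the work are solid. World frame = base frame: x ahead of the robot, y to its left, z up, the work surface at z = 0. Lengths are in mm, angles in rad, forces in N, time in s.
With the tool pointing down it reaches from about 300 to 775 mm from the base axis. Payload 14.6 kg.
Tool frame: the origin (TCP) lies at the very end of the fingers, on their centre line; the grasp point (between the pads) lies 19 mm behind it (grip_point_offset is the distance from the TCP to the grasp point, in mm); z points along the fingers, y is the line along which they close (so a half turn about z gives the same grasp; the last joint's range is limited). The gripper opens to 94 mm and grips with 3 to 60 N. Pads are 16 mm wide; open, the fingers measure 119 mm over their backs; the gripper's body (75 mm by 177 mm) begins 78 mm behind the grasp point.
Start: joints at [-0.067, 0.3, 1.521, -0, 1.321, -0.067], TCP at [549.99, -0.002, 205.446] pointing down, gripper open.
Joint ranges: [-3.03, 3.03], [-0.79, 2.21], [0.23, 2.52], [-1.04, 4.18], [0, 3.07], [-2.55, 2.55]. Speed limits (rad/s): [2.22, 2.22, 2.57, 3.14, 3.14, 3.14].

INTERFACE

Orientations are given as [roll, pitch, yaw] about the fixed x, y, z axes, in that order (R = Rz(yaw) Ry(pitch) Rx(roll)).
In Python, from cell import read_state, camera, camera_info, sign_off, grip_point_offset gives the robot as it stands.
- The arm moves only by the shell command python3 -m handwheel 'ROWS' [FORCE]. ROWS is text: rows parted by semicolons, each of 5 numbers parted by spaces: the shift along the world's x, y, z in units of 40 mm (1.0 is 40 mm), then the turn about the world's z in units of 5 degrees (1.0 is 5 degrees), then the closure, from 0 (fully open) to 1 (shut). In form: dx dy dz yaw gripper; .... A call has 1 to 12 rows; each row shifts and turns the commanded pose from where the row before left it; what a row does not reach is not made up. A row lasts 1/12 s, in which the tool goes at most 41.7 mm and 7.16 degrees, less where a joint would pass 70% of its speed; a pose out of reach is approached as far as the arm can. A call is refused whole if a number of a shift passes 1 or a number of a turn 1, either way. A call with a gripper value outside its range is refused whole. The fingers move at their own pace and stop on an object; FORCE is the grip in N (left out, the last holds). Time passes only in rows, so rows that do not move let the fingers close. It gives the time, the measured TCP pose, the force, the opening and the grip force at its end, in the units of the state.
- read_state(): the state, without advancing time (a new reading comes with each control period).
- camera(name): name is "scene" or "side" or "wrist"; returns (picture, depth): 420x560x3 uint8, red, green, blue; 420x560 float32, mm along the optical axis (not along the pixel's ray), 0 where there is no reading.
- camera_info(name): a dict with "intrinsics" (3x3 intrinsics, pixels), "world_from_camera" (4x4, takes a point from camera to world coordinates). Camera axes: x right, y down, z forward; pixel columns grow to the right and rows downward; lengths in mm; the calibration is good to about 2 mm. A picture is of the moment at which its call begins: read the wrist's pose just before it. camera_info takes no time and is no camera call; for the wrist camera it gives the pose at the moment of the call.
- sign_off(): hands the job in; it is judged then, once.
The state is a dict: "clock": time; "joints": joint angles; "qd": joint speeds; "effort": joint torques, N m; "eef_pos": TCP position; "eef_rot": TCP orientation; "wrist_force": force on the tool from outside, world axes, zero at the start; "moment": the same for the moment, N m; "finger_gap": finger opening in mm; "finger_force": force on a finger pad.
Only numpy, scipy, OpenCV 4.12 (cv2) and the standard library are available. Lean on these libraries where they do the work, as an engineer would, in place of code of your own. Each camera call takes 0.05 s, during which the arm holds its last target. There are 200 camera calls.

TASK

Pick up the roller hanger, feed its rollers into the open, flared end of the raised channel rail with its hook on the side of the rail that faces the robot, and slide it along until it meets the spring buffer hidden inside and the spring catch snaps up behind it, so that it stays held when you let go. Push gently, with little more than the springs need, and leave the other things on the table where they are.

Things in the scene. Friction and masses are not known exactly. Their poses are not given: they have to be found in the camera images.
- hanger_grip (a point): Centre of the grip block of the roller hanger, a 300 g steel carrier standing on its rollers on the table. Grip block 16 (x) x 20 (y) x 42 mm high, its centre 71 mm above the rollers' underside. Below it a neck 10 (x) x 24 (y) mm, then the roller body. Axes: x across (hook on the -x side), y the running direction, z up
- hanger_hook (a point): Tip of the hanger's wire hook, 59 mm to -x of the grip axis and 24 mm above the rollers' underside; the hook hangs down beside the rail on the robot's side
- rail: Fixed slotted steel channel on two feet, 300 mm long along its own y, 42 mm wide. Origin: on the table under its middle. Its -x side faces the robot. The -y end (robot's right) is open, the +y end capped. Inner floor 100 mm up; inside 36 mm wide, 25 mm high (1.5 mm play each side of the rollers, 2 mm above); two inturned lips leave a top slot 16 mm wide, tops 128 mm up
- rail_mouth (a point): Middle of the rail's inner floor at its open end (y = -150 mm, z = 100 mm in the rail's axes). Side plates flare outward for 15 mm beyond it. The hidden catch: a ramped spring pawl rising 4.5 mm out of the floor; its ramp begins 72 mm before the free buffer face, its upright rear edge is 47.5 mm before it. Sliding over it drags with 2 to 8 N
- hanger: The hanger: origin at the middle of the rollers' underside, 71 mm below hanger_grip, same axes. It runs on four fixed rollers of 23 mm diameter (they slide, not turn), 33 mm wide over all in x, round a square block 52 mm long in y (26 mm each way), 22 mm high; either y end could lead, the hook side decides. A J-shaped wire hook leaves the neck 41 mm up and reaches 62 mm to -x
- tape_roll: Roll of grey tape, 99 mm across, 48 mm high, bystander. Origin under its middle
- coupon: Flat welded steel test plate 59 x 90 x 12 mm, bystander. Origin under its middle
- magnet: Triangular welding magnet 66 x 85 x 16 mm, bystander. Origin under its middle
- loose_bolt: Short bolt lying down, 16 x 44 x 18 mm, bystander. Origin under its middle
- stop_zone (a point): Middle of the zone, on the rail's inner floor, where the free face of the hidden spring buffer may be set: 50 mm to +y of the rail's middle, give or take 55 mm. The buffer moves 8 mm: 4 N at first, 1.2 N more per mm. Pressed in 5 mm by the roller unit's leading end (total push 11 to 18 N), the catch snaps up behind its rear end, felt as a drop of the push by a few N, and holds it
There are look-alikes about, which are no part of the job. What is shaped like the hanger but blue or pink is not meant.

How it is judged:
By the outcome, as a careful person would: the job done as asked, in the order asked, and still so for the second after the job is handed in, with the robot touching nothing.
It also fails if it takes over 72 s, if anything falls off the work surface, if the arm or the gripper's body presses on something with over 40 N, if the wrist force passes 120 N, or if a joint passes its speed limit or range.

## Working session

There is one attempt and no reset: what is moved stays moved. The work goes in short steps, Python scripts to look and compute and a shell command to move; the robot and the scene stay as the last step left them, time stands still between calls to the robot, and variables do not carry over. Pictures are saved under pics/ and viewed, at most 10 in all, crops included, and the job is handed in when it is done.

```bash
mkdir -p pics; python3 - <<'E'
from cell import *
import cv2,numpy as np
for n in("scene","side"):
    p,d=camera(n);cv2.imwrite(f"pics/{n}.png",p[:,:,::-1]);np.savez(f"{n}.npz",p=p,d=d)
    i=camera_info(n);print(n,np.round(i["intrinsics"],1).tolist(),np.round(i["world_from_camera"],3).tolist())
a=[cv2.imread(f"pics/{n}.png") for n in("scene","side")]
s=read_state();print(s)
print(grip_point_offset)
E
```

```text
scene [[415.6, 0.0, 280.6], [0.0, 415.6, 208.7], [0.0, 0.0, 1.0]] [[0.491, -0.65, 0.58, -147.648], [-0.871, -0.374, 0.318, -460.368], [0.01, -0.661, -0.75, 900.802], [0.0, 0.0, 0.0, 1.0]]
side [[387.1, 0.0, 275.7], [0.0, 387.1, 209.9], [0.0, 0.0, 1.0]] [[-1.0, -0.012, 0.005, 453.147], [-0.01, 0.51, -0.86, 705.436], [0.008, -0.86, -0.51, 577.971], [0.0, 0.0, 0.0, 1.0]]
{'clock': 0.1, 'joints': array([-6.65900759e-02,  3.00368057e-01,  1.52152127e+00,  7.00817351e-06,
        1.32071579e+00, -6.65816804e-02]), 'qd': array([-0.00099436, -0.00058986, -0.00153685,  0.00033431, -0.00062122,
       -0.00218162]), 'effort': array([ 1.84928511e-03, -5.32644153e+01, -3.53284299e+01,  7.10431044e-02,
        2.34944851e-02, -7.30603051e-05]), 'eef_pos': array([5.49759514e+02, 2.04042992e-02, 2.04968159e+02]), 'eef_rot': array([-3.14058289e+00, -7.41346662e-05,  1.57078616e+00]), 'wrist_force': array([ 0.54470846,  0.10497609, -0.80214778]), 'moment': array([ 0.00436001,  0.02680248, -0.0177655 ]), 'finger_force': 0.0, 'finger_gap': 94.18243862595574}
18.8
```

View pics/scene.png

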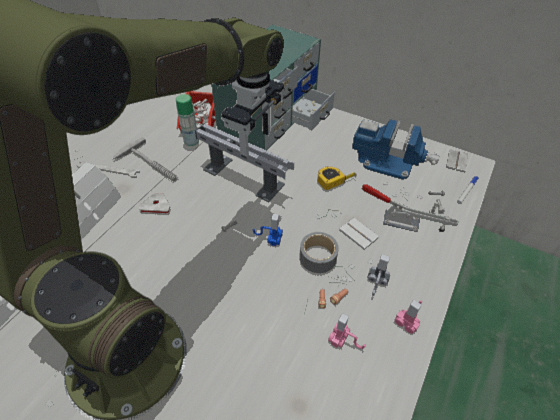

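View pics/side.png

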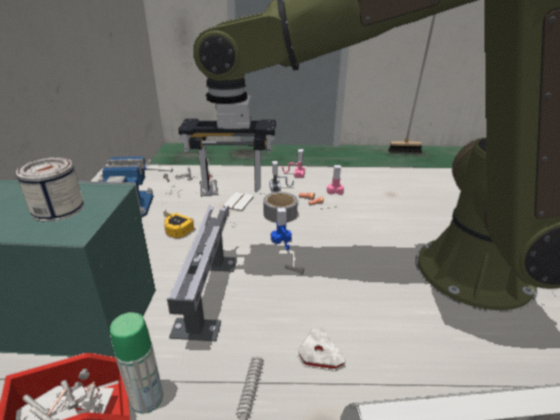

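Candidates in the scene view are steel/black (380,270), blue (272,232), pink (342,332) and pink (408,318). I choose the steel one at (380,270), seen at (276,180) in the side view. The rail runs from (200,130) to its flared end at about (290,168). Next is the close crop.

```bash
python3 - <<'E'
import cv2,numpy as np
a=cv2.imread("pics/scene.png");b=cv2.imread("pics/side.png")
c=lambda i,x,y,w,h:cv2.resize(i[y:y+h,x:x+w],(400,300),interpolation=cv2.INTER_CUBIC)
o=np.vstack([np.hstack([c(a,340,240,80,60),c(b,240,145,80,60)]),np.hstack([c(a,190,110,120,90),c(b,160,195,120,90)])])
cv2.imwrite("pics/crop1.png",o)
E
```

```text
(no output)
```

View pics/crop1.png

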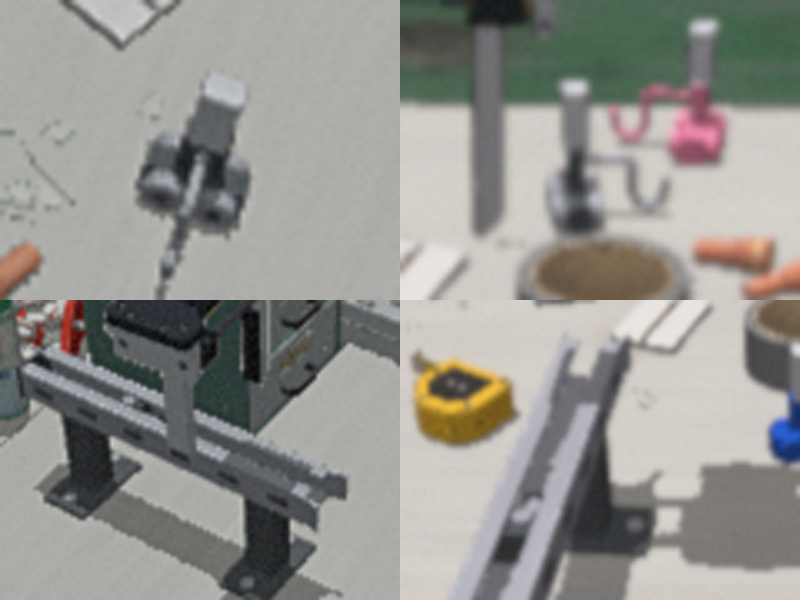

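The crop shows the steel hanger: top of grip at scene (385,257) and side (275,162), hook pointing towards the robot. The rail's flared end is at scene (285-293,166-176). Now to measure it with rays and depth.

```bash
cat > h.py <<'E'
import numpy as np,cv2
from cell import *
def ray(n,u,v,I=None):
    I=I or camera_info(n);K=I["intrinsics"];T=I["world_from_camera"]
    d=T[:3,:3]@np.linalg.inv(K)@[u,v,1];return T[:3,3],d/np.linalg.norm(d)
def tri(rs):
    A=sum(np.eye(3)-np.outer(d,d) for o,d in rs);b=sum((np.eye(3)-np.outer(d,d))@o for o,d in rs)
    p=np.linalg.solve(A,b);return p,[np.linalg.norm(np.cross(p-o,d)) for o,d in rs]
def cloud(n,d,I=None):
    I=I or camera_info(n);K=I["intrinsics"];T=I["world_from_camera"]
    v,u=np.mgrid[:420,:560];c=np.stack([(u-K[0,2])/K[0,0]*d,(v-K[1,2])/K[1,1]*d,d],-1)
    P=c@T[:3,:3].T+T[:3,3];P[d<=0]=np.nan;return P
def rect(Q): return cv2.minAreaRect(Q[:,:2].astype(np.float32))
E
python3 - <<'E'
from h import *
np.set_printoptions(precision=1,suppress=True)
print("grip top",tri([ray("scene",384.8,257.6),ray("side",275,162.4)]))
C={n:cloud(n,np.load(n+".npz")["d"]) for n in("scene","side")}
for n,P in C.items():
    Q=P.reshape(-1,3);g=tri([ray("scene",384.8,257.6),ray("side",275,162.4)])[0]
    m=(np.linalg.norm(Q[:,:2]-g[:2],axis=1)<45)
    t=Q[m&(Q[:,2]>60)&(Q[:,2]<110)];print(n,"grip pts",len(t),t.min(0),t.max(0),rect(t))
    l=Q[(np.linalg.norm(Q[:,:2]-g[:2],axis=1)<90)&(Q[:,2]>10)&(Q[:,2]<50)]
    print("low",l.min(0),l.max(0))
    u=(slice(110,185),slice(190,300)) if n=="scene" else (slice(200,310),slice(165,235))
    R=P[u].reshape(-1,3);R=R[(R[:,2]>118)&(R[:,2]<136)&(R[:,0]<800)]
    print("rail",len(R),R.min(0),R.max(0),np.median(R,0),rect(R))
print("mouth near/far tip scene z=128")
for u,v in((285.4,176),(293.5,165.5),(196.6,129.5)):
    o,d=ray("scene",u,v);print(o+d*(128-o[2])/d[2])
for u,v in((211,208.5),(227.5,207)):
    o,d=ray("side",u,v);print(o+d*(128-o[2])/d[2])
E
```

```text
grip top (array([ 464.5, -406. ,   91.6]), [np.float64(1.713820124970122), np.float64(1.7138201249701)])
scene grip pts 112 [ 457.4 -416.3   61.4] [ 473.9 -394.9   94.5] ((465.6780700683594, -405.6102600097656), (16.770740509033203, 19.509990692138672), 8.635059356689453)
low [ 406.1 -431.5   10.1] [ 484.9 -380.2   49.9]
rail 990 [570.1 -79.9 118. ] [799.9 308.  135.9] [600.3  89.5 127.9] ((691.9981079101562, 111.0064926147461), (390.9366149902344, 220.22265625), 86.46546173095703)
side grip pts 71 [ 456.6 -408.8   60.6] [ 472.6 -391.4   95.4] ((464.5721130371094, -400.1933898925781), (15.70341968536377, 17.474000930786133), 1.1158802509307861)
low [ 405.  -429.2   10.1] [ 482.1 -376.7   49.5]
rail 1773 [568.8 -77.4 118. ] [632.8 242.8 132.6] [601.  136.6 129.3] ((600.8178100585938, 81.8696060180664), (321.5633850097656, 46.555999755859375), 86.83293914794922)
mouth near/far tip scene z=128
[557.5 -87.3 128. ]
[604.5 -86.6 128. ]
[598.7 236.8 128. ]
[605.6 -55.9 128. ]
[568.8 -63.6 128. ]
```

```bash
python3 -m handwheel '-0.18 -0.8 0.1 0 0;-0.18 -0.8 0.1 0 0;-0.18 -0.8 0.1 0 0;-0.18 -0.8 0.1 0 0;-0.18 -0.8 0.1 0 0;-0.18 -0.8 0.1 0 0;-0.18 -0.8 0 0 0;-0.18 -0.8 0 0 0;-0.18 -0.8 0 0 0;-0.18 -0.8 0 0 0;-0.18 -0.8 0 0 0;-0.18 -0.8 0 0 0'; python3 -m handwheel '0 -0.52 0 0 0;0 0 0 0 0;0 0 0 0 0'
python3 - <<'E'
from h import *
np.set_printoptions(precision=1,suppress=True)
s=read_state();I=camera_info("wrist");p,d=camera("wrist");cv2.imwrite("pics/w1.png",p[:,:,::-1]);np.savez("w1.npz",p=p,d=d)
np.savez("w1i.npz",**I)
P=cloud("wrist",d,I);print(s["eef_pos"],I["world_from_camera"])
Q=P.reshape(-1,3);m=(np.linalg.norm(Q[:,:2]-[465,-405],axis=1)<80)
for lo,hi in((84,105),(10,24),(24,46)):
    t=Q[m&(Q[:,2]>lo)&(Q[:,2]<hi)]
    if len(t): print(lo,hi,len(t),t.min(0),t.max(0),rect(t))
E
```

```text
clock: 1.1
eef_pos: [462.9, -385.5, 229.1]
eef_rot: [-3.141, -0.0, 1.571]
wrist_force: [0.6, 0.5, 0.1]
finger_gap: 94.3
finger_force: 0.0
clock: 1.35
eef_pos: [463.1, -405.3, 228.6]
eef_rot: [-3.141, -0.001, 1.569]
wrist_force: [-0.4, 0.0, -0.5]
finger_gap: 94.2
finger_force: 0.0
[ 463.1 -405.3  228.6] [[   1.    -0.    -0.   463.7]
 [  -0.    -1.    -0.3 -329.8]
 [  -0.     0.3   -1.   406.7]
 [   0.     0.     0.     1. ]]
84 105 342 [ 457.9 -415.6   84.2] [ 474.5 -394.8   92.8] ((466.52984619140625, -405.524169921875), (15.936976432800293, 20.571788787841797), 6.70762300491333)
10 24 722 [ 405.3 -429.5   10. ] [ 485.4 -379.1   23.8] ((444.2020263671875, -405.6521911621094), (78.94989776611328, 48.94548034667969), 4.640631675720215)
24 46 191 [ 405.6 -415.2   24. ] [ 469.5 -393.1   45.7] ((439.10638427734375, -407.50213623046875), (66.41908264160156, 13.00294017791748), 16.764175415039062)
```

View pics/w1.png

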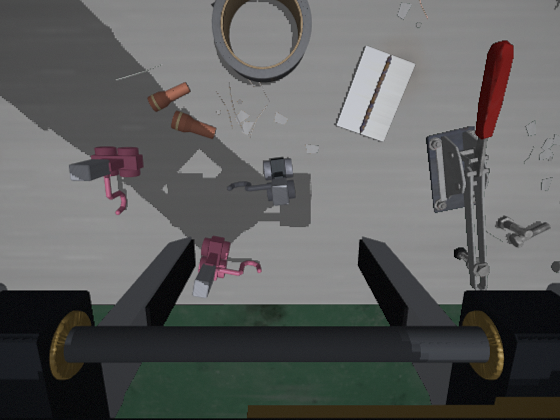

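The wrist view shows the steel hanger at (280,180) with its hook to the left, tip at (232,186). Pinks are at (105,165) and (215,265), the tape roll at (262,30) and the coupon at (375,95). Now the yaw and the clearances.

```bash
python3 - <<'E'
from h import *
np.set_printoptions(precision=1,suppress=True)
I=dict(np.load("w1i.npz"));z=np.load("w1.npz");P=cloud("wrist",z["d"],I);Q=P.reshape(-1,3)
b=Q[(abs(Q[:,0]-466)<25)&(abs(Q[:,1]+405)<40)&(Q[:,2]>5)&(Q[:,2]<30)]
print("body",rect(b))
h=Q[(Q[:,0]>400)&(Q[:,0]<450)&(abs(Q[:,1]+405)<30)&(Q[:,2]>10)&(Q[:,2]<60)]
print("hook tip",np.median(h[h[:,0]<410],0),h[:,2].max())
pf=np.polyfit(h[:,0],h[:,1],1);print("hook line angle",np.degrees(np.arctan(pf[0])),np.polyval(pf,466))
hsv=cv2.cvtColor(z["p"],cv2.COLOR_RGB2HSV);pk=(hsv[...,0]>150)&(hsv[...,1]>80)
t=P[200:300,180:270][pk[200:300,180:270]];print("pink",np.nanmin(t,0),np.nanmax(t,0))
# top by two views: grip top ray wrist + scene
m=((P[...,2]>86)&(P[...,2]<97)&(abs(P[...,0]-466)<12)&(abs(P[...,1]+405)<15));v,u=np.nonzero(m)
print("top px",u.mean(),v.mean(),tri([ray("wrist",u.mean(),v.mean(),I),ray("scene",384.8,257.6)]))
# rail line fit from both views: lip tops
for n in("scene","side"):
    C=cloud(n,np.load(n+".npz")["d"]).reshape(-1,3)
    R=C[(C[:,2]>125)&(C[:,2]<131.5)&(abs(C[:,0]-600)<40)&(C[:,1]>-90)&(C[:,1]<250)]
    for y0 in range(-85,250,25):
        s=R[(R[:,1]>=y0)&(R[:,1]<y0+25),0]
        if len(s)>3:print(n,y0,len(s),np.percentile(s,[2,50,98]))
E
```

```text
body ((466.48193359375, -404.1534118652344), (33.24073791503906, 49.46647644042969), 7.174309253692627)
hook tip [ 407.9 -411.6   24.6] 44.30019640537563
hook line angle 18.433483287481266 -395.35979565687035
pink [ 364.3 -531.8   -0.7] [ 442.5 -398.1  254.6]
top px 279.77448071216617 194.33827893175075 (array([ 466.8, -405.5,   90.8]), [np.float64(0.8647732149021606), np.float64(0.8647732149021384)])
scene -85 28 [572.  604.1 617.1]
scene -60 70 [573.6 586.6 617.1]
scene -35 63 [576.4 589.  618.7]
scene -10 64 [576.7 590.3 619.6]
scene 15 63 [579.2 591.7 621. ]
scene 40 35 [582.  613.9 625.1]
scene 65 22 [581.9 591.1 622.8]
scene 90 41 [582.6 594.7 624.1]
scene 115 65 [585.  607.8 627.1]
scene 140 55 [586.9 598.1 628.9]
scene 165 55 [587.7 601.9 630.5]
scene 190 52 [588.8 602.  630.5]
scene 215 58 [591.2 609.  633.1]
side -85 16 [568.9 582.1 615.4]
side -60 66 [573.5 594.2 614.2]
side -35 75 [575.  587.4 616.1]
side -10 81 [575.9 588.2 616.8]
side 15 89 [577.5 590.6 619. ]
side 40 88 [579.5 591.8 620.4]
side 65 105 [580.4 593.  622.2]
side 90 114 [582.2 594.3 623.3]
side 115 151 [583.7 605.4 624.6]
side 140 131 [584.9 597.2 626.1]
side 165 149 [586.7 599.2 627.7]
side 190 157 [588.2 600.7 629.5]
side 215 200 [589.5 615.5 631.6]
side 240 44 [590.3 603.6 619.8]
```

Hanger grip axis is (466.6,-405.3) and its top is at 91-92 mm as expected. Its yaw is +6.8°. The rail centre line passes (596.5,-22), its yaw is -3.4°, and the mouth is at y≈-62.

```bash
python3 -m handwheel '0.09 0 -0.3 0.7 0;0 0 -0.8 0.66 0;0 0 -0.8 0 0;0 0 -0.8 0 0;0 0 -0.6 0 0;0 0 -0.6 0 0;0 0 -0.47 0 0;0 0 0 0 0;0 0 0 0 0'
python3 -m handwheel '0 0 0 0 0.8;0 0 0 0 0.9;0 0 0 0 0.9;0 0 0 0 1;0 0 0 0 1;0 0 0 0 1;0 0 0 0 1;0 0 0 0 1;0 0 0 0 1' 45
```

```text
clock: 2.15
eef_pos: [467.4, -403.7, 54.7]
eef_rot: [-3.141, -0.001, 1.691]
wrist_force: [-0.4, 0.2, 0.2]
finger_gap: 94.4
finger_force: 0.0
clock: 2.9
eef_pos: [467.2, -404.8, 54.6]
eef_rot: [-3.142, -0.0, 1.689]
wrist_force: [0.1, -0.5, -0.2]
finger_gap: 37.5
finger_force: 0.0
```

```bash
python3 -m handwheel '0 0 0 0 1;0 0 0 0 1;0 0 0 0 1;0 0 0 0 1;0 0 0 0 1;0 0 0 0 1' 45
```

```text
clock: 3.4
eef_pos: [467.1, -404.8, 54.6]
eef_rot: [-3.141, -0.0, 1.689]
wrist_force: [-1.1, -0.4, -0.6]
finger_gap: 15.5
finger_force: 45.0
```

```bash
python3 -m handwheel '0 0 0.4 0 1;0 0 0.7 0 1;0 0 0.75 0 1;0 0 0.7 0 1;0.2 0.3 0.2 0 1;0.4 0.7 0 -0.4 1;0.4 0.8 0 -0.4 1;0.4 0.8 0 -0.4 1;0.4 0.8 0 -0.4 1;0.4 0.8 0 -0.44 1;0.4 0.8 0 0 1;0.4 0.8 0 0 1'; python3 -m handwheel '0.08 0.7 0 0 1;0 0.25 0 0 1;0 0 0 0 1;0 0 0 0 1;0 0 0 0 1;0 0 0 0 1'
python3 - <<'E'
from h import *
np.set_printoptions(precision=1,suppress=True)
s=read_state();I=camera_info("wrist");p,d=camera("wrist");cv2.imwrite("pics/w2.png",p[:,:,::-1]);np.savez("w2.npz",p=p,d=d);np.savez("w2i.npz",**I)
P=cloud("wrist",d,I);print(s["eef_pos"],s["eef_rot"])
Q=P.reshape(-1,3)
R=Q[(Q[:,2]>120)&(Q[:,2]<134)&(abs(Q[:,0]-600)<50)&(Q[:,1]>-90)]
for y0 in range(-90,20,10):
    s=R[(R[:,1]>=y0)&(R[:,1]<y0+10)]
    if len(s)>3:print(y0,len(s),np.percentile(s[:,0],[2,25,50,75,98]),np.median(s[:,2]))
E
```

```text
clock: 4.4
eef_pos: [587.5, -170.1, 163.4]
eef_rot: [-3.14, -0.001, 1.511]
wrist_force: [0.9, -0.0, -2.1]
finger_gap: 16.0
finger_force: 45.0
clock: 4.9
eef_pos: [590.1, -135.8, 164.4]
eef_rot: [-3.141, 0.0, 1.51]
wrist_force: [-0.3, 0.9, -2.7]
finger_gap: 15.9
finger_force: 45.0
[ 590.1 -135.8  164.4] [-3.1  0.   1.5]
-80 126 [570.9 572.8 614.8 616.  617.8] 125.3881441326446
-70 355 [573.6 579.1 605.1 612.  615.7] 126.55804087444218
-60 713 [575.  581.1 603.6 609.9 615.9] 126.70890311324635
-50 746 [575.8 581.9 604.2 610.8 616.8] 126.64803232103269
-40 773 [576.2 582.2 604.5 611.1 617.1] 126.68250272035039
-30 799 [576.9 582.9 589.5 611.8 617.7] 126.69957776957972
-20 835 [577.5 583.5 590.  612.3 618.3] 126.66321815223341
-10 869 [578.1 584.  606.7 613.  618.9] 126.6474970694239
0 203 [578.5 582.6 587.1 608.8 619. ] 126.68701266688524
```

View pics/w2.png

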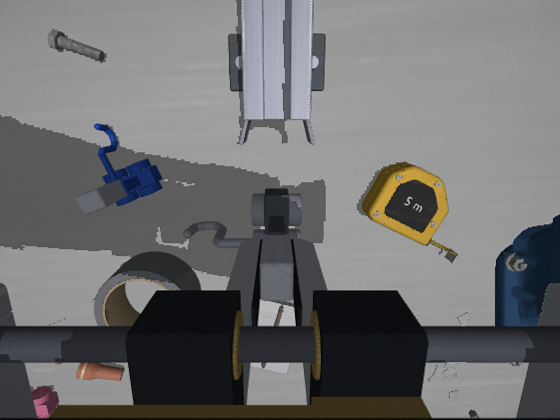

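The view shows the hanger's leading rollers at (276,210) with the hook to the left at (205,232), and the rail mouth straight ahead at (276,125). The hook is on the robot side. Next I measure the offset between the two in this same view.

```bash
python3 - <<'E'
from h import *
np.set_printoptions(precision=1,suppress=True)
I=dict(np.load("w2i.npz"));z=np.load("w2.npz");P=cloud("wrist",z["d"],I)
B=P[185:232,245:305].reshape(-1,3);B=B[(B[:,2]>95)&(B[:,2]<140)]
print("roller",B.min(0),B.max(0))
for y0 in range(-130,-100,4):
    s=B[(B[:,1]>=y0)&(B[:,1]<y0+4)]
    if len(s)>5:print(y0,len(s),np.percentile(s[:,0],[1,99]),np.percentile(s[:,0],[1,99]).mean(),s[:,2].max(),np.percentile(s[:,2],[50,90]))
h=P[215:250,180:240].reshape(-1,3);h=h[(h[:,2]>115)&(h[:,2]<160)]
print("hook",h[h[:,0].argmin()])
g=P[245:290,262:292].reshape(-1,3);g=g[g[:,2]>180];print("grip top",len(g),g[:,2].max() if len(g) else 0, rect(g) if len(g) else 0)
Q=P.reshape(-1,3);R=Q[(Q[:,2]>120)&(Q[:,2]<134)&(abs(Q[:,0]-600)<24)&(Q[:,1]>-62)&(Q[:,1]<5)]
# slot edges
for y0 in range(-60,0,15):
    s=np.sort(R[(R[:,1]>=y0)&(R[:,1]<y0+3),0]);k=np.diff(s).argmax();print(y0+1.5,s[0],s[-1],(s[0]+s[-1])/2,"slot",s[k],s[k+1])
E
```

```text
roller [ 573.9 -140.3  110.5] [ 608.  -110.   139.8]
-130 183 [574.7 607.2] 590.9261235036071 132.69631983580484 [130.3 131.3]
-126 320 [575.  607.3] 591.1474806512904 139.8076710076231 [131.1 135.6]
-122 304 [575.4 607.5] 591.4337129778751 132.82390730409224 [130.5 131.4]
-118 339 [575.5 607.7] 591.5946280634338 132.01379005988522 [129.6 131. ]
-114 389 [575.5 606.5] 591.0053367786184 132.38230710683786 [125.2 130.9]
hook [ 528.7 -133.7  133.8]
grip top 1293 202.22810001500142 ((590.4164428710938, -133.14894104003906), (14.743536949157715, 14.92800235748291), 84.9702377319336)
-58.5 576.1763011992115 615.9026199225783 596.0394605608949 slot 586.8967206860275 603.4381666723202
-43.5 576.2233406469243 617.092196072219 596.6577683595717 slot 587.9038006003733 604.2231607752562
-28.5 576.2467407199774 618.1538107336011 597.2002757267892 slot 588.9661417933604 605.596489872536
-13.5 576.9435965340258 618.7028520695167 597.8232243017712 slot 590.0439005602465 606.2822200332577
```

```bash
python3 -m handwheel '0 0 -0.1 0 1;0 0 -0.125 0 1;0.012 0.2 0 0 1;0.012 0.2 0 0 1;0.012 0.2 0 0 1;0.006 0.1 0 0 1;0.006 0.1 0 0 1;0.006 0.1 0 0 1;0.006 0.1 0 0 1;0.006 0.1 0 0 1;0 0 0 0 1;0 0 0 0 1'; python3 -m handwheel '0.006 0.1 0 0 1;0.006 0.1 0 0 1;0.006 0.1 0 0 1;0.006 0.1 0 0 1;0.006 0.1 0 0 1;0 0 0 0 1;0 0 0 0 1'
```

```text
clock: 5.95
eef_pos: [593.1, -90.7, 155.7]
eef_rot: [3.142, 0.0, 1.512]
wrist_force: [0.1, -0.0, -2.2]
finger_gap: 15.8
finger_force: 45.0
clock: 6.53
eef_pos: [594.3, -70.5, 155.7]
eef_rot: [3.142, 0.0, 1.512]
wrist_force: [1.3, 0.3, -3.3]
finger_gap: 15.8
finger_force: 45.0
```

```bash
python3 -m handwheel '0.008 0.1 0 0 1;0.008 0.1 0 0 1;0.008 0.1 0 0 1;0.008 0.1 0 0 1;0.006 0.1 0 0 1;0.006 0.1 0 0 1;0.006 0.1 0 0 1;0.006 0.1 0 0 1;0.006 0.1 0 0 1;0.006 0.1 0 0 1;0.006 0.1 0 0 1;0.006 0.1 0 0 1'; python3 -m handwheel '0 0 0 0 1;0 0 0 0 1;0 0 0 0 1'
```

```text
clock: 7.53
eef_pos: [597.4, -22.4, 155.6]
eef_rot: [-3.142, 0.0, 1.511]
wrist_force: [0.1, -0.1, -1.7]
finger_gap: 15.8
finger_force: 45.0
clock: 7.78
eef_pos: [597.4, -22.9, 155.6]
eef_rot: [-3.142, 0.0, 1.511]
wrist_force: [0.0, -0.2, -3.0]
finger_gap: 15.8
finger_force: 45.0
```

```bash
for k in 1; do python3 -m handwheel '0.003 0.06 0 0 1;0.004 0.06 0 0 1;0.004 0.06 0 0 1;0.004 0.06 0 0 1;0.004 0.06 0 0 1;0.004 0.06 0 0 1'; python3 -m handwheel '0.003 0.06 0 0 1;0.004 0.06 0 0 1;0.004 0.06 0 0 1;0.004 0.06 0 0 1;0.004 0.06 0 0 1;0.004 0.06 0 0 1';python3 -m handwheel '0.003 0.06 0 0 1;0.004 0.06 0 0 1;0.004 0.06 0 0 1;0.004 0.06 0 0 1;0.004 0.06 0 0 1;0.004 0.06 0 0 1'; done | grep -E "eef_pos|wrist|gap"
```

```text
eef_pos: [598.4, -8.1, 155.6]
wrist_force: [-0.2, 1.2, -3.4]
finger_gap: 16.2
eef_pos: [599.3, 6.2, 155.6]
wrist_force: [-0.1, 0.5, -3.3]
finger_gap: 15.7
eef_pos: [600.5, 20.0, 156.2]
wrist_force: [-0.0, -4.8, 3.0]
finger_gap: 16.0
```

```bash
python3 -m handwheel '0.003 0.05 0 0 1;0.003 0.05 0 0 1;0.003 0.05 0 0 1;0.003 0.05 0 0 1;0.003 0.05 0 0 1' | grep -E "eef|wrist|gap"; python3 -m handwheel '0.003 0.05 0 0 1;0.003 0.05 0 0 1;0.003 0.05 0 0 1;0.003 0.05 0 0 1;0.003 0.05 0 0 1' | grep -E "eef|wrist|gap"; python3 -m handwheel '0.003 0.05 0 0 1;0.003 0.05 0 0 1;0.003 0.05 0 0 1;0.003 0.05 0 0 1;0.003 0.05 0 0 1' | grep -E "eef|wrist|gap"
```

```text
eef_pos: [600.9, 30.5, 155.8]
eef_rot: [3.141, 0.0, 1.511]
wrist_force: [-0.6, -4.6, 3.3]
finger_gap: 15.7
eef_pos: [601.4, 40.6, 155.6]
eef_rot: [-3.142, 0.0, 1.511]
wrist_force: [-1.0, -3.9, 2.4]
finger_gap: 16.0
eef_pos: [602.0, 50.6, 155.6]
eef_rot: [-3.142, 0.0, 1.511]
wrist_force: [0.2, -4.6, 2.7]
finger_gap: 15.9
```

```bash
python3 -m handwheel '0.003 0.05 0 0 1;0.003 0.05 0 0 1;0.003 0.05 0 0 1;0.003 0.05 0 0 1;0.003 0.05 0 0 1' | grep -E "eef_pos|wrist"; python3 -m handwheel '0.003 0.05 0 0 1;0.003 0.05 0 0 1;0.003 0.05 0 0 1;0.003 0.05 0 0 1' | grep -E "eef_pos|wrist"; python3 -m handwheel '0.002 0.03 0 0 1;0.002 0.03 0 0 1;0.002 0.03 0 0 1' | grep -E "eef_pos|wrist"; python3 -m handwheel '0.002 0.03 0 0 1;0.002 0.03 0 0 1;0.002 0.03 0 0 1' | grep -E "eef_pos|wrist"
```

```text
eef_pos: [602.6, 60.6, 155.7]
wrist_force: [0.1, -4.2, 2.1]
eef_pos: [603.1, 68.6, 155.6]
wrist_force: [0.4, -3.6, 3.1]
eef_pos: [603.3, 72.1, 155.6]
wrist_force: [-0.5, -3.9, 2.5]
eef_pos: [603.5, 74.8, 155.7]
wrist_force: [-1.1, -11.2, 4.4]
```

```bash
python3 -m handwheel '0.001 0.02 0 0 1;0 0 0 0 1' | grep -E "eef_pos|wrist"; python3 -m handwheel '0.001 0.02 0 0 1;0 0 0 0 1' | grep -E "eef_pos|wrist"; python3 -m handwheel '0.001 0.02 0 0 1;0 0 0 0 1' | grep -E "eef_pos|wrist"
```

```text
eef_pos: [603.5, 75.5, 155.7]
wrist_force: [-1.1, -9.6, 3.4]
eef_pos: [603.5, 76.2, 155.8]
wrist_force: [-1.9, -9.8, 2.6]
eef_pos: [603.6, 76.9, 155.8]
wrist_force: [-2.3, -12.1, 5.6]
```

```bash
python3 -m handwheel '0.001 0.02 0 0 1;0 0 0 0 1' | grep -E "eef_pos|wrist"; python3 -m handwheel '0.001 0.02 0 0 1;0 0 0 0 1' | grep -E "eef_pos|wrist"
```

```text
eef_pos: [603.6, 77.9, 155.7]
wrist_force: [-1.3, -9.4, 3.4]
eef_pos: [603.7, 78.7, 155.7]
wrist_force: [-1.2, -9.6, 4.0]
```

```bash
for i in 1 2; do python3 -m handwheel '0 0 0 0 1;0 0 0 0 1' | grep -E "eef_pos|wrist"; done; python3 -m handwheel '0.001 0.02 0 0 1;0 0 0 0 1;0 0 0 0 1' | grep -E "eef_pos|wrist"
```

```text
eef_pos: [603.6, 78.6, 155.7]
wrist_force: [-2.2, -10.7, 4.1]
eef_pos: [603.7, 78.6, 155.7]
wrist_force: [-1.1, -8.9, 3.9]
eef_pos: [603.7, 79.3, 155.7]
wrist_force: [-1.5, -10.9, 3.8]
```

```bash
for i in 1; do python3 -m handwheel '-0.001 -0.02 0 0 1;0 0 0 0 1' | grep -E "eef_pos|wrist"; python3 -m handwheel '-0.001 -0.02 0 0 1;0 0 0 0 1' | grep -E "eef_pos|wrist"; python3 -m handwheel '-0.001 -0.02 0 0 1;0 0 0 0 1' | grep -E "eef_pos|wrist"; done
```

```text
eef_pos: [603.7, 78.5, 155.7]
wrist_force: [-2.6, -11.0, 3.0]
eef_pos: [603.6, 77.8, 155.7]
wrist_force: [-2.0, -9.7, 3.3]
eef_pos: [603.6, 77.3, 155.6]
wrist_force: [-1.1, -8.1, 4.2]
```

```bash
python3 -m handwheel '-0.001 -0.02 0 0 1;0 0 0 0 1' | grep -E "eef_pos|wrist"; python3 -m handwheel '-0.001 -0.02 0 0 1;0 0 0 0 1' | grep -E "eef_pos|wrist"; python3 -m handwheel '-0.001 -0.02 0 0 1;0 0 0 0 1' | grep -E "eef_pos|wrist"
```

```text
eef_pos: [603.6, 77.1, 155.6]
wrist_force: [-1.3, -4.9, 2.2]
eef_pos: [603.5, 76.8, 155.6]
wrist_force: [-1.2, -0.5, 2.0]
eef_pos: [603.5, 76.4, 155.6]
wrist_force: [-0.6, 4.1, 1.8]
```

The push dropped at y≈77.5. Pulling back now meets a stiff stop, so the hanger is caught. Next I relax the arm, release and retreat.

```bash
python3 -m handwheel '0 0.015 0.05 0 1;0 0 0.02 0 1;0 0 0 0 1'; python3 -m handwheel '0 0 0 0 0.8;0 0 0 0 0.5;0 0 0 0 0.5;0 0 0 0 0.4;0 0 0 0 0.4;0 0 0 0 0.4;0 0 0 0 0.4;0 0 0 0 0.4;0 0 0 0 0.4;0 0 0 0 0.4'; python3 -m handwheel '0 0 0.2 0 0.4;0 0 0.5 0 0.4;0 0 0.8 0 0.4;0 0 0.8 0 0.4;0 0 0.8 0 0.4;0 0 0.3 0 0.4;0 0 0 0 0.4;0 0 0 0 0.4'
python3 - <<'E'
from h import *
np.set_printoptions(precision=1,suppress=True)
I=camera_info("wrist");p,d=camera("wrist");a=p[:,:,::-1];b=camera("scene")[0][:,:,::-1]
cv2.imwrite("pics/end.png",np.hstack([cv2.resize(a,(400,300)),cv2.resize(b[80:230,160:360],(400,300))]))
P=cloud("wrist",d,I).reshape(-1,3)
g=P[(P[:,2]>180)&(P[:,2]<205)&(abs(P[:,0]-604)<30)&(abs(P[:,1]-78)<40)];print(g.min(0),g.max(0),rect(g))
E
```

```text
clock: 14.45
eef_pos: [603.2, 76.5, 156.7]
eef_rot: [-3.14, -0.0, 1.512]
wrist_force: [4.1, 3.4, -15.6]
finger_gap: 15.9
finger_force: 45.0
clock: 15.28
eef_pos: [603.5, 76.2, 158.5]
eef_rot: [-3.142, 0.0, 1.511]
wrist_force: [-0.7, -0.5, 0.0]
finger_gap: 56.3
finger_force: 0.0
clock: 15.95
eef_pos: [603.5, 76.2, 294.5]
eef_rot: [3.141, -0.0, 1.511]
wrist_force: [0.1, -0.2, -1.5]
finger_gap: 56.2
finger_force: 0.0
[595.1  66.1 180.1] [611.8  85.9 194.7] ((603.45458984375, 76.03007507324219), (19.335214614868164, 15.844223976135254), 86.42266082763672)
```

View pics/end.png

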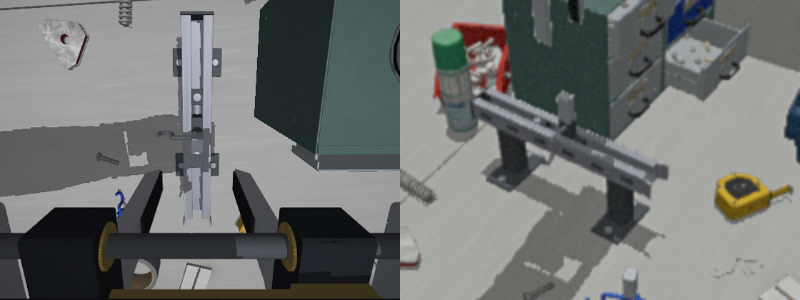

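The view shows the hanger standing in the rail at (196,130), with its hook on the robot side at (165,133). Its y is 76.0, unchanged since release, so it is held.

```bash
python3 -c "
from cell import *
print(sign_off())"
```

```text
the job is handed in; nothing more can be done
None
```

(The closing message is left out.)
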